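# Clip the pipe stop onto the bench rail

### The arm

A 7-joint arm with a two-finger parallel gripper is mounted at the origin on the work surface. World frame = base frame: x ahead of the robot, y to its left, z up, the work surface at z = 0. Lengths are in m, angles in degrees, forces in N, time in s.
With the tool pointing down it reaches from about 0.4 to 0.925 m from the base axis. Payload 4.1 kg.
Tool frame: the origin (TCP) lies at the very end of the fingers, on their centre line; the grasp point (between the pads) lies 19 mm behind it (grip_point_offset is the z of the grasp point in the tool frame, in m); z points along the fingers, y is the line along which they close (so a half turn about z gives the same grasp; the last joint's range is limited). The gripper opens to 85 mm and grips with 20 to 120 N. Pads are 22 mm wide; open, the fingers measure 114 mm over their backs; the gripper's body (76 mm by 85 mm) begins 54 mm behind the grasp point. The pads swing forward as they close: fully open they stand 13 mm farther back than shut.
Start: joints at [-79.985, 22.827, 2.584, 88.041, -1.071, 69.15, -2.905], TCP at [0.176, 0.626, 0.231] pointing down, gripper open.
Joint ranges: [-161.44, 161.44], [-28.35, 127.94], [-78.24, 83.42], [0, 140.83], [-78.03, 258.03], [13.02, 114.36], [-168.23, 168.23]. Speed limits (degrees/s): [147.25, 147.25, 180, 180, 180, 180, 180].

### API

Orientations are given as a 3x3 rotation matrix whose columns are the frame's x, y, z axes.
In Python, from cell import get_obs, get_image, camera_info, job_done, spot_in, trace, grip_point_offset gives the robot as it stands.
- The arm moves only by the tool apply_moves, never from a script. Its argument "rows" is a list of rows, each a list of 3 entries, a list of its own where there are three numbers: the finger opening in m, from 0 to 0.0854, then the shift along the tool's x, y, z in m, then the turn, a rotation vector about the tool's x, y, z in rad. In form: [[hand, [dx, dy, dz], [rx, ry, rz]], ...]. A call has 1 to 8 rows; each row is the pose to reach, as a shift and turn from the pose commanded when the call began, along the tool's axes at that moment; what a row does not reach only later rows make up. A row lasts 1/8 s, in which the tool goes at most 62.5 mm and 10.7 degrees, less where a joint would pass 70% of its speed; a pose out of reach is approached as far as the arm can. A call with a gripper value outside its range is refused whole. The fingers move at their own pace and stop on an object; the grip force is fixed at half the most. Time passes only in rows, so rows that repeat a pose let the fingers close. It gives the time, the measured TCP pose, the force, the opening and the grip force at its end, in the units of the state.
- get_obs(): the state, without advancing time (a new reading comes with each control period).
- get_image(name): name is "scene" or "top"; returns (picture, depth): 420x560x3 uint8, red, green, blue; 420x560 float32, m along the optical axis (not along the pixel's ray), 0 where there is no reading.
- camera_info(name): a dict with "fx", "fy", "cx", "cy" (pixels), "extrinsics" (4x4, takes a point from camera to world coordinates). Camera axes: x right, y down, z forward; pixel columns grow to the right and rows downward; lengths in m; the calibration is good to about 2 mm. A picture is of the moment at which its call begins. camera_info takes no time and is no camera call.
- job_done(): hands the job in; it is judged then, once.
Trained networks look in the newest picture that a camera, given by its name, has taken for a name from the list of things; names that differ only in an ending like _2 or _b are one class to them, and where a whole thing is asked for, a point or a joint stands for the part that bears it (a point fixed in the world has none). Each returns a list of dicts, best first, with "confidence" (0 to 1); they miss things now and then, are a little off and sometimes report something else, mostly with a low value. They report only what shows in the picture. A call takes as long as a camera call. They do not tell look-alikes from the thing itself.
- spot_in(camera, label): "extent" ([left, top, right, bottom] in pixels, round what is visible of it).
- trace(camera, label): "pixels" (420x560 bool, what is visible of it) and "extent" ([left, top, right, bottom] in pixels, round what is visible of it).
The state is a dict: "time_s": time; "qpos": joint angles; "qvel": joint speeds; "joint_torque": joint torques, N m; "tcp_pos": TCP position; "ee_rot": TCP orientation; "ft_force": force on the tool from outside, world axes, zero at the start; "moment": the same for the moment, N m; "opening": finger opening in m; "gripper_force": force on a finger pad.
Only numpy, scipy, OpenCV 4.12 (cv2) and the standard library are available. Lean on these libraries where they do the work, as an engineer would, in place of code of your own. Each camera call takes 0.05 s, during which the arm holds its last target. There are 200 camera calls.

### The job

Clip the orange spring stop onto the steel bench rail at the yellow band, so that a blowpipe cannot roll past it: push it straight down over the rail's top edge until it sits fully home, centred on the band, and let go of it. Leave the blue stop where it stands.

Things in the scene. Friction and masses are not known exactly. Their poses are not given: they have to be found in the camera images.
- orange_stop_grip (a point): Middle of the orange grip block (44 mm along x, 30 along y, 70 tall) of a loose spring clamp, 200 g, 145 mm tall, standing mouth down on its two splayed jaws, tips 110 mm below this point. The mouth runs along x: the clamped edge lies along x, straight under this point (y = 0). The underside of the steel crown, 52 mm below this point, rests on the rail's top edge when home. z up.
- orange_stop_jaw (a joint): Hinge of the orange stop's sprung jaw (its +y side; the -y jaw is fixed), rad: 0 shut, as at the start; about 0.2 when clamped on the rail; 0.6 at most. Mouth 35 mm wide at the tips, 8 mm at the bite, 77 mm below the grip's middle; pressing it over the rail takes 10 to 25 N. Either way round will do. A thumb ear juts 37 mm to +y, 40 mm below the grip's middle.
- band (a point): Middle of the yellow band (40 mm long) on the top edge of the bench rail, up to 80 mm from the rail's middle. The rail is a fixed upright dark steel bar, 15 mm thick, 320 long, its top edge rounded, on a plywood sill (340 x 90 x 50 mm); its top edge is 140 mm above the table, 90 above the sill. x runs along the rail, y across it, z up.
- blue_stop_grip (a point): Middle of the grip block of the blue stop, a bystander just like the orange one but blue, standing on the table, this point 110 mm up. To be left alone.
Not all that is in view belongs to the job. Of the things that look like the part that bears orange_stop_grip, take the one that is farthest to the robot's right at the start.

How it is judged (in metres and radians):
At the end, for the whole second after the job is handed in: The orange stop straddles the rail, its sprung jaw held open by it (0.12 to 0.32 rad), upright and in line with the rail within 10 degrees, its crown within 6 mm of the top edge, its middle within 15 mm along and 10 mm across the rail of the middle of the yellow band (x of orange_stop_grip in the frame of band between -0.015 and 0.015 m and y of orange_stop_grip in the frame of band between -0.01 and 0.01 m and z of orange_stop_grip in the frame of band between 0.0465 and 0.0585 m and angle between orange_stop_grip's own z axis and vertical below 0.17 rad and angle between the x axis of orange_stop_grip and the x axis of band, either way round below 0.18 rad and value of joint orange_stop_jaw between 0.12 and 0.32 rad); the robot touches nothing.
It fails at once if the blue stop is shifted by more than 30 mm or knocked over (distance of blue_stop_grip from where it was at the start of the episode above 0.03 m).
It also fails if it takes over 35 s, if anything falls off the work surface, if the arm or the gripper's body presses on something with over 40 N, if the wrist force passes 120 N, or if a joint passes its speed limit or range.

## Working session

There is one attempt and no reset: what is moved stays moved. The work goes in short steps, Python scripts to look and compute and a tool call to move; the robot and the scene stay as the last step left them, time stands still between calls to the robot, and variables do not carry over. Pictures are saved under pics/ and viewed, at most 10 in all, crops included, and the job is handed in when it is done.

Besides the shell and the picture viewer there is one more tool, called after "Emit:" as a command line: name --argument value ..., lists and objects as JSON in quotes. apply_moves: Moves the arm, as the interface text tells. Its arguments: {"type":"object","properties":{"rows":{"type":"array","items":{"type":"array"}}},"required":["rows"]}

```bash
mkdir -p pics; cat > h.py <<'E'
import numpy as np, cv2
from cell import *
def cloud(name,d):
    c=camera_info(name); v,u=np.mgrid[0:420,0:560]
    P=np.stack([(u-c["cx"])/c["fx"]*d,(v-c["cy"])/c["fy"]*d,d,np.ones_like(d)],-1)
    return (P@np.array(c["extrinsics"]).T)[...,:3]
E
python3 - <<'E'
from h import *
for n in("scene","top"):
    im,d=get_image(n); cv2.imwrite(f"pics/{n}0.png",im[...,::-1]); np.savez(f"{n}0.npz",im=im,d=d,P=cloud(n,d))
    P=cloud(n,d)
    for l in("orange_stop_grip","blue_stop_grip","band"):
        for r in trace(n,l):
            m=r["pixels"]&(d>0); print(n,l,round(r["confidence"],2),np.round(r["extent"]),m.sum(),np.round(np.median(P[m],0),3) if m.any() else 0, np.round(np.percentile(P[m],98,axis=0),3) if m.any() else 0)
    print(np.round(camera_info(n)["extrinsics"],2).tolist())
print(get_obs()["ee_rot"], get_obs()["time_s"], grip_point_offset)
E
cd pics; python3 -c "
import cv2,numpy as np
cv2.imwrite('both.png',cv2.resize(np.vstack([cv2.imread('scene0.png'),cv2.imread('top0.png')]),None,fx=.71,fy=.71))"
```

```text
scene orange_stop_grip 0.76 [270. 192. 295. 247.] 1082 [0.479 0.016 0.077] [0.501 0.033 0.143]
scene orange_stop_grip 0.74 [347. 288. 385. 359.] 1762 [0.55  0.331 0.087] [0.571 0.352 0.144]
scene orange_stop_grip 0.6 [299. 171. 328. 220.] 782 [ 0.369 -0.014  0.082] [0.384 0.005 0.143]
scene orange_stop_grip 0.58 [224. 172. 250. 229.] 1040 [ 0.536 -0.112  0.075] [ 0.553 -0.091  0.143]
scene blue_stop_grip 0.78 [193. 154. 218. 207.] 970 [ 0.552 -0.236  0.073] [ 0.571 -0.216  0.143]
scene band 0.85 [273. 262. 298. 288.] 364 [0.611 0.181 0.127] [0.631 0.185 0.139]
[[-0.8, 0.38, -0.47, 0.93], [0.6, 0.5, -0.62, 0.56], [-0.0, -0.78, -0.62, 0.68], [0.0, 0.0, 0.0, 1.0]]
top orange_stop_grip 0.96 [316. 178. 346. 209.] 558 [ 0.52  -0.116  0.122] [ 0.547 -0.093  0.147]
top orange_stop_grip 0.77 [275. 254. 309. 281.] 556 [ 0.352 -0.024  0.125] [0.38  0.005 0.147]
top orange_stop_grip 0.7 [125. 171. 164. 206.] 806 [0.528 0.314 0.091] [0.575 0.344 0.147]
top orange_stop_grip 0.64 [266. 201. 290. 233.] 553 [0.465 0.003 0.114] [0.504 0.029 0.148]
top blue_stop_grip 0.59 [368. 173. 399. 204.] 572 [ 0.539 -0.24   0.113] [ 0.561 -0.217  0.147]
top band 0.45 [201. 148. 211. 167.] 168 [0.609 0.169 0.137] [0.629 0.18  0.143]
[[-0.01, -0.99, 0.12, 0.37], [-1.0, 0.01, -0.01, 0.0], [0.01, -0.12, -0.99, 1.12], [0.0, 0.0, 0.0, 1.0]]
[[-9.62764550e-01  2.70341305e-01  2.81610461e-05]
 [ 2.70341299e-01  9.62764542e-01 -1.37477214e-04]
 [-6.42782262e-05 -1.24745095e-04 -9.99999990e-01]] 0.4 -0.0187
```

View pics/scene0.png

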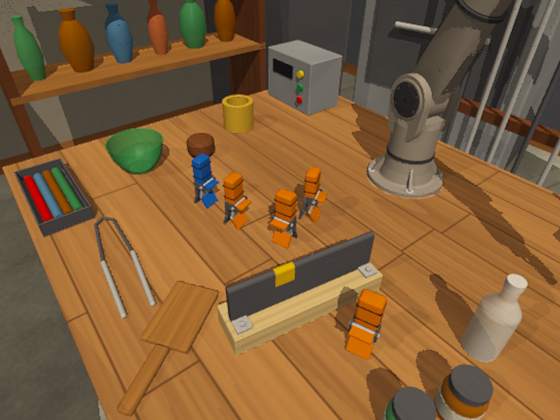

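View pics/top0.png

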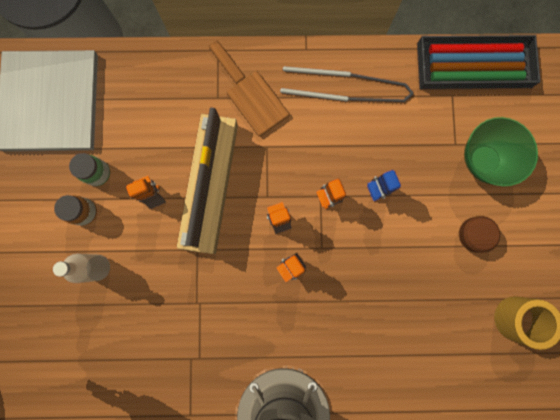

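Four orange look-alikes, top-view pixels (145,190), (279,217), (291,268) and (331,194). The robot's right is −y, so the one meant is (331,194), scene (237,200), at y≈−0.11. The blue stop at (384,186) is the bystander. I'll confirm with a crop and measure the poses.

```bash
python3 - <<'E'
from h import *
S=np.load("scene0.npz");T=np.load("top0.npz")
def near(D,c,r,z0,z1):
    P=D["P"]; return (np.hypot(P[...,0]-c[0],P[...,1]-c[1])<r)&(P[...,2]>z0)&(P[...,2]<z1)&(D["d"]>0)
for nm,c in(("or",(.528,-.114)),("blue",(.55,-.236))):
    for k,D in(("s",S),("t",T)):
        p=D["P"][near(D,c,.05,.137,.155)]
        q=p[:,:2].astype(np.float32); r=cv2.minAreaRect(q)
        print(nm,k,len(q),"rect",np.round(r[0],4),np.round(r[1],4),round(r[2],1),"z",np.round(np.median(p[:,2]),4))
# rail top
for k,D in(("s",S),("t",T)):
    P=D["P"];im=D["im"].astype(int)
    m=near(D,(.61,.18),.2,.134,.15); 
    yel=m&(im[...,0]>150)&(im[...,1]>120)&(im[...,2]<80)
    dark=m&(im.max(-1)<110)
    m=dark|yel
    q=P[m][:,:2].astype(np.float32);r=cv2.minAreaRect(q);L=cv2.fitLine(q,cv2.DIST_HUBER,0,.01,.01).ravel()
    print("rail",k,len(q),np.round(r[0],4),np.round(r[1],4),r[2],np.round(L,4),"ang",np.degrees(np.arctan2(L[1],L[0])),"z",np.median(P[m][:,2]))
    y=P[yel]; t=(y[:,:2]-L[2:])@L[:2]; tr=(q-L[2:])@L[:2]
    print(" yel",len(y),np.round(y.mean(0),4),"t",np.round(np.percentile(t,[1,50,99]),4),"rail t",np.round([tr.min(),tr.max()],4),"mid",np.round(L[2:]+L[:2]*(t.min()+t.max())/2,4))
a=cv2.resize(T["im"][150:250,250:420],None,fx=4,fy=4,interpolation=cv2.INTER_CUBIC)
b=cv2.resize(S["im"][145:250,180:340],None,fx=2.5,fy=2.5)
c=np.zeros((a.shape[0]+b.shape[0]-80,680,3),np.uint8)
a=a[:320];c[:320]=a;c[320:320+b.shape[0],:b.shape[1]]=b[:c.shape[0]-320]
cv2.imwrite("pics/crop.png",c[:600,...,::-1])
E
```

```text
or s 133 rect [ 0.5281 -0.1233] [0.0432 0.0288] 19.0 z 0.1421
or t 250 rect [ 0.5271 -0.1266] [0.0437 0.0304] 20.4 z 0.1438
blue s 116 rect [ 0.5472 -0.247 ] [0.042 0.029] 18.9 z 0.1417
blue t 246 rect [ 0.5452 -0.2502] [0.0435 0.03  ] 18.8 z 0.1439
rail s 889 [0.568  0.1823] [0.1894 0.2602] 45.56535720825195 [ 0.9862 -0.1654  0.5815  0.1815] ang -9.52154 z 0.13715854402462624
 yel 136 [0.6109 0.1777 0.1373] t [0.0096 0.0303 0.0502] rail t [-0.1714  0.1428] mid [0.5739 0.1828]
rail t 781 [0.5779 0.251 ] [0.1615 0.3113] 80.49146270751953 [ 0.9863 -0.1653  0.6275  0.1678] ang -9.511965 z 0.1389769824732977
 yel 125 [0.5944 0.2075 0.1406] t [-0.1211 -0.0244  0.0026] rail t [-0.2184  0.0929] mid [0.5693 0.1775]
```

View pics/crop.png

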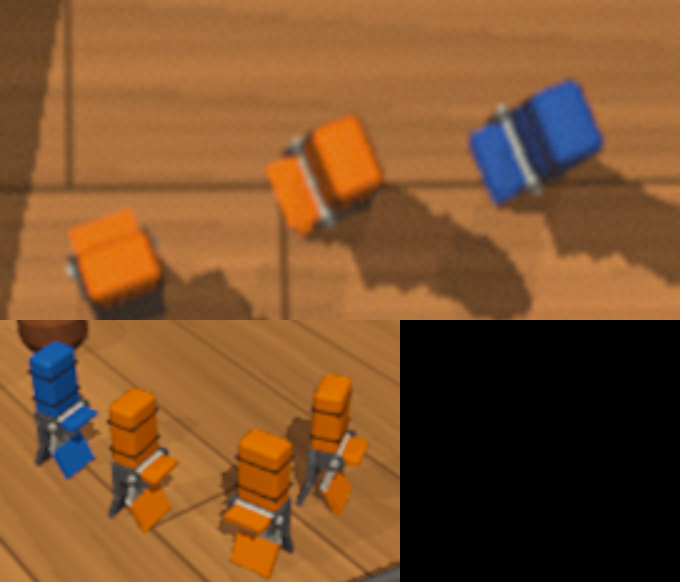

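The crop confirms it: the right-hand orange stop, at crop pixel (325,175), has its ear toward +y, and the blue one is separate at (535,140). The target top is at (0.528,−0.125), its x axis at about 19.7°. The band is near (0.6105,0.1737) and the rail at −9.5°. Moving above the stop.

Emit:
apply_moves --rows '[[0.085, [-0.5415, -0.628, 0], [0, 0, -0.618]], [0.085, [-0.5415, -0.628, 0], [0, 0, -0.618]], [0.085, [-0.5415, -0.628, 0], [0, 0, -0.618]], [0.085, [-0.5415, -0.628, 0], [0, 0, -0.618]], [0.085, [-0.5415, -0.628, 0], [0, 0, -0.618]], [0.085, [-0.5415, -0.628, 0], [0, 0, -0.618]], [0.085, [-0.5415, -0.628, 0], [0, 0, -0.618]], [0.085, [-0.5415, -0.628, 0], [0, 0, -0.618]]]'

```text
time_s: 1.4
tcp_pos: [0.3885, 0.1711, 0.2318]
ee_rot: [[-0.941, -0.338, 0.001], [-0.338, 0.941, 0.001], [-0.002, 0.001, -1.0]]
ft_force: [0.5, 0.3, -0.8]
opening: 0.085
gripper_force: 0.0
```

```bash
cat > go.py <<'E'
import sys
from h import *
from scipy.spatial.transform import Rotation as R
# target: x y z yaw(deg) of tool y line in world
o=get_obs(); A=np.array(o["ee_rot"]); x,y,z,yaw=map(float,sys.argv[1:5])
Y=np.array([np.cos(np.radians(yaw)),np.sin(np.radians(yaw)),0]); Z=np.array([0,0,-1.]); B=np.stack([np.cross(Y,Z),Y,Z],1)
print(np.round(o["time_s"],2),np.round(o["qpos"],1),np.round(o["tcp_pos"],4),"f",np.round(o["ft_force"],1),round(o["opening"],4))
print("shift",np.round(A.T@(np.array([x,y,z])-o["tcp_pos"]),4),"turn",np.round(R.from_matrix(A.T@B).as_rotvec(),4))
E
python3 go.py 0.5276 -0.125 0.231 109.7
```

```text
1.4 [-46.3  -1.2  16.5 117.2   0.3  63.9  79.9] [0.3885 0.1711 0.2318] f [ 0.5  0.3 -0.8] 0.085
shift [-0.031  -0.3257  0.0006] turn [0.0007 0.0016 0.0006]
```

Emit:
apply_moves --rows '[[0.085, [-0.031, -0.322, 0], [0, 0, 0]], [0.085, [-0.031, -0.322, 0], [0, 0, 0]], [0.085, [-0.031, -0.322, 0], [0, 0, 0]], [0.085, [-0.031, -0.322, 0], [0, 0, 0]], [0.085, [-0.031, -0.322, 0], [0, 0, 0]], [0.085, [-0.031, -0.322, 0], [0, 0, 0]], [0.085, [-0.031, -0.322, 0], [0, 0, 0]], [0.085, [-0.031, -0.322, 0], [0, 0, 0]]]'

```text
time_s: 2.4
tcp_pos: [0.5253, -0.1175, 0.2311]
ee_rot: [[-0.94, -0.34, -0.001], [-0.34, 0.94, 0.002], [-0.0, 0.002, -1.0]]
ft_force: [-0.7, 0.9, -0.3]
opening: 0.0851
gripper_force: 0.0
```

```bash
python3 go.py 0.5276 -0.125 0.095 109.7
```

```text
2.4 [-21.9  13.4  35.4 104.1  -8.6  65.2 126.3] [ 0.5253 -0.1175  0.2311] f [-0.7  0.9 -0.3] 0.0851
shift [ 0.0004 -0.0081  0.1361] turn [ 0.0017 -0.      0.0032]
```

Emit:
apply_moves --rows '[[0.085, [0, -0.005, 0.04], [0, 0, 0]], [0.085, [0, -0.005, 0.08], [0, 0, 0]], [0.085, [0, -0.005, 0.11], [0, 0, 0]], [0.085, [0, -0.005, 0.134], [0, 0, 0]], [0.085, [0, -0.005, 0.134], [0, 0, 0]], [0.085, [0, -0.005, 0.134], [0, 0, 0]]]'

```text
time_s: 3.15
tcp_pos: [0.528, -0.1235, 0.0983]
ee_rot: [[-0.941, -0.339, 0.002], [-0.339, 0.941, 0.0], [-0.002, -0.0, -1.0]]
ft_force: [0.7, -0.1, -0.5]
opening: 0.0854
gripper_force: 0.0
```

```bash
python3 go.py 0.5276 -0.125 0.095 109.7; python3 - <<'E'
from h import *
im,d=get_image("scene"); cv2.imwrite("pics/s2.png",cv2.resize(im[120:260,160:340,::-1],None,fx=4,fy=4))
E
```

```text
3.15 [-17.4  23.1  32.3 111.5 -16.   49.8 133.2] [ 0.528  -0.1235  0.0983] f [ 0.7 -0.1 -0.5] 0.0854
shift [ 0.0009 -0.0013  0.0033] turn [-0.0001  0.0018  0.002 ]
```

View pics/s2.png

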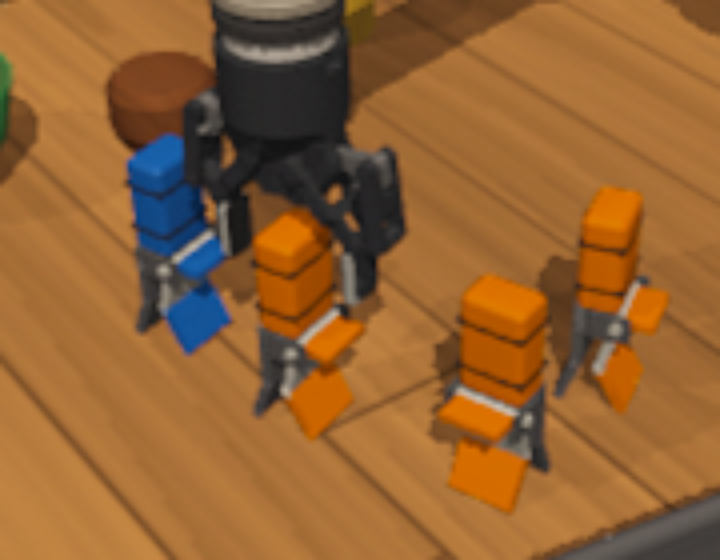

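The fingers straddle the right-hand orange stop, block at crop pixel (295,270), with finger ends near (238,250) and (360,300). The blue stop is clear, so I'll close.

Emit:
apply_moves --rows '[[0.02, [0, 0, 0.002], [0, 0, 0]], [0.02, [0, 0, 0.002], [0, 0, 0]], [0.02, [0, 0, 0.002], [0, 0, 0]], [0.02, [0, 0, 0.002], [0, 0, 0]], [0.02, [0, 0, 0.002], [0, 0, 0]], [0.02, [0, 0, 0.002], [0, 0, 0]]]'

```text
time_s: 3.95
tcp_pos: [0.5276, -0.1245, 0.0956]
ee_rot: [[-0.941, -0.337, 0.001], [-0.337, 0.941, 0.0], [-0.001, -0.0, -1.0]]
ft_force: [-0.5, -0.8, 3.8]
opening: 0.0295
gripper_force: 61.0
```

Emit:
apply_moves --rows '[[0.02, [0, 0, -0.02], [0, 0, 0]], [0.02, [0, 0, -0.06], [0, 0, 0]], [0.02, [0, 0, -0.12], [0, 0, 0]], [0.02, [0, 0, -0.17], [0, 0, 0]], [0.02, [0, 0, -0.22], [0, 0, 0]], [0.02, [0, 0, -0.22], [0, 0, 0]]]'

```text
time_s: 4.7
tcp_pos: [0.5291, -0.1251, 0.3186]
ee_rot: [[-0.941, -0.337, 0.007], [-0.337, 0.941, -0.0], [-0.007, -0.003, -1.0]]
ft_force: [0.6, -0.2, -2.5]
opening: 0.0299
gripper_force: 61.0
```

```bash
python3 go.py 0.6105 0.1737 0.315 80.5
```

```text
4.7 [-23.2   9.9  37.1  96.5  -6.2  75.3 124.8] [ 0.5291 -0.1251  0.3186] f [ 0.6 -0.2 -2.5] 0.0299
shift [-0.1775  0.2538  0.0041] turn [-0.0009  0.0071  0.51  ]
```

Emit:
apply_moves --rows '[[0.02, [-0.03, 0.04, 0], [0, 0, 0.08]], [0.02, [-0.059, 0.084, 0], [0, 0, 0.17]], [0.02, [-0.089, 0.127, 0], [0, 0, 0.255]], [0.02, [-0.118, 0.169, 0], [0, 0, 0.34]], [0.02, [-0.148, 0.212, 0], [0, 0, 0.425]], [0.02, [-0.1775, 0.254, 0], [0, 0, 0.51]], [0.02, [-0.1775, 0.254, 0], [0, 0, 0.51]], [0.02, [-0.1775, 0.254, 0], [0, 0, 0.51]]]'

```text
time_s: 5.7
tcp_pos: [0.6076, 0.1739, 0.3129]
ee_rot: [[-0.986, 0.165, -0.004], [0.165, 0.986, -0.003], [0.003, -0.003, -1.0]]
ft_force: [0.0, -1.5, -3.2]
opening: 0.0298
gripper_force: 60.7
```

```bash
python3 go.py 0.6105 0.1737 0.25 80.5; python3 - <<'E'
from h import *
from scipy.spatial.transform import Rotation as R
o=get_obs(); t=np.array(o["tcp_pos"]); A=np.array(o["ee_rot"])
u=np.array([.9863,-.1653]);w=np.array([.1653,.9863]);C=np.array([.6105,.1737])
for n in("scene","top"):
    im,d=get_image(n); P=cloud(n,d); np.savez(f"{n}3.npz",im=im,d=d,P=P)
    h=cv2.cvtColor(im,cv2.COLOR_RGB2HSV).astype(int)
    vis=(d>0)
    org=vis&(h[...,0]<15)&(h[...,1]>180)&(np.linalg.norm(P[...,:2]-t[:2],axis=-1)<.08)&(P[...,2]>.18)
    q=P[org]-t; q=np.stack([q[:,:2]@u,q[:,:2]@w,q[:,2]],1)
    blk=q[q[:,2]>-.025]
    print(n,"orange block along/across/z rel tcp:",len(blk),np.round(np.percentile(blk,[2,50,98],axis=0),4).tolist())
    yel=vis&(h[...,0]>20)&(h[...,0]<33)&(h[...,1]>170)&(np.linalg.norm(P[...,:2]-C,axis=-1)<.04)&(P[...,2]>.12)&(P[...,2]<.15)
    y=P[yel]; y2=np.stack([(y[:,:2]-C)@u,(y[:,:2]-C)@w,y[:,2]],1)
    if len(y2): print(n,"yellow rel C:",len(y2),np.round(np.percentile(y2,[2,50,98],axis=0),4).tolist())
S=np.load("scene3.npz")["im"];T=np.load("top3.npz")["im"]
a=cv2.resize(S[120:360,190:400],(525,600));b=cv2.resize(T[110:270,160:250],(270,480)); c=np.zeros((600,795,3),np.uint8);c[:,:525]=a;c[:480,525:]=b
cv2.imwrite("pics/s3.png",c[...,::-1])
E
```

```text
5.7 [-43.3  20.9  32.1  84.5 -11.1  78.1  70. ] [0.6076 0.1739 0.3129] f [ 0.  -1.5 -3.2] 0.0298
shift [-0.0031  0.0005  0.0628] turn [-0.0033 -0.0033  0.0003]
scene orange block along/across/z rel tcp: 577 [[-0.0181, -0.0112, -0.0174], [0.0178, 0.0121, 0.0126], [0.0226, 0.0471, 0.0597]]
scene yellow rel C: 234 [[-0.0194, -0.0037, 0.121], [0.0004, 0.0068, 0.1353], [0.0194, 0.0095, 0.1395]]
top orange block along/across/z rel tcp: 267 [[-0.0279, -0.0194, -0.0236], [-0.0195, -0.0042, 0.0382], [-0.0093, 0.0299, 0.1168]]
top yellow rel C: 37 [[-0.0198, -0.0092, 0.1299], [-0.0135, -0.0027, 0.1392], [-0.008, 0.0049, 0.1438]]
```

View pics/s3.png

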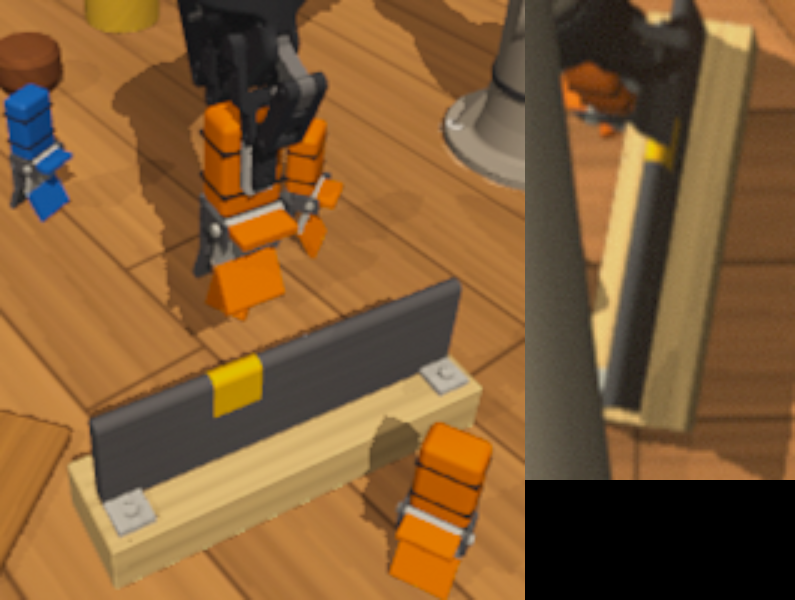

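The stop hangs level over the rail, crop pixel (240,230), with the yellow band below it at (237,385). Its mouth is parallel to the rail and the along-rail offset is about 2 mm. Descending.

Emit:
apply_moves --rows '[[0.02, [-0.002, 0, 0.02], [0, 0, 0]], [0.02, [-0.002, 0, 0.045], [-0.003, -0.003, 0]], [0.02, [-0.002, 0, 0.065], [-0.003, -0.003, 0]], [0.02, [-0.002, 0, 0.082], [-0.003, -0.003, 0]], [0.02, [-0.002, 0, 0.095], [-0.003, -0.003, 0]], [0.02, [-0.002, 0, 0.095], [-0.003, -0.003, 0]], [0.02, [-0.002, 0, 0.095], [-0.003, -0.003, 0]]]'

```text
time_s: 6.68
tcp_pos: [0.6112, 0.1743, 0.2211]
ee_rot: [[-0.986, 0.165, 0.005], [0.165, 0.986, 0.003], [-0.004, 0.004, -1.0]]
ft_force: [0.3, 0.7, -2.1]
opening: 0.0293
gripper_force: 60.6
```

```bash
python3 go.py 0.610 0.1737 0.1776 80.5; python3 - <<'E'
from h import *
im,d=get_image("scene"); cv2.imwrite("pics/s4.png",cv2.resize(im[150:330,210:370,::-1],(533,600)))
E
```

```text
6.68 [-42.4  24.2  30.9  91.8 -13.3  67.4  71.8] [0.6112 0.1743 0.2211] f [ 0.3  0.7 -2.1] 0.0293
shift [ 0.0012 -0.001   0.0435] turn [ 0.0037  0.0043 -0.    ]
```

View pics/s4.png

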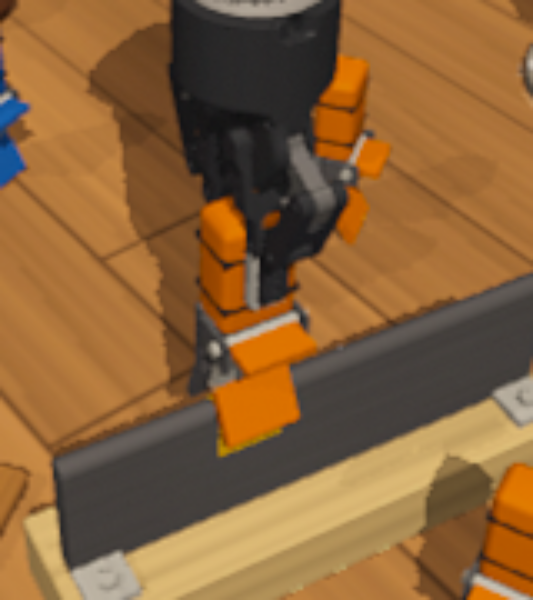

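The jaws straddle the rail, with the sprung jaw in front at crop pixel (257,405) over the band at (250,440), and there is no contact force. Pressing down.

Emit:
apply_moves --rows '[[0.02, [0.001, 0, 0.01], [0, 0, 0]], [0.02, [0.001, 0, 0.018], [0, 0, 0]], [0.02, [0.001, 0, 0.026], [0, 0, 0]], [0.02, [0.001, 0, 0.034], [0, 0, 0]], [0.02, [0.001, 0, 0.04], [0, 0, 0]], [0.02, [0.001, 0, 0.043], [0, 0, 0]], [0.02, [0.001, 0, 0.045], [0, 0, 0]]]'

```text
time_s: 7.6
tcp_pos: [0.6098, 0.1741, 0.1778]
ee_rot: [[-0.986, 0.166, 0.003], [0.166, 0.986, 0.003], [-0.002, 0.004, -1.0]]
ft_force: [-6.1, -1.7, 20.8]
opening: 0.029
gripper_force: 62.7
```

```bash
python3 go.py 0.610 0.1737 0.1776 80.5
```

```text
7.6 [-41.8  26.2  30.1  94.7 -14.6  62.8  72.9] [0.6098 0.1741 0.1778] f [-6.1 -1.7 20.8] 0.029
shift [-0.0002 -0.0004  0.0002] turn [ 0.0035  0.0025 -0.0005]
```

Emit:
apply_moves --rows '[[0.02, [0, 0, 0.003], [0, 0, 0]], [0.02, [0, 0, 0.005], [0, 0, 0]], [0.02, [0, 0, 0.005], [0, 0, 0]]]'

```text
time_s: 7.98
tcp_pos: [0.61, 0.1739, 0.1777]
ee_rot: [[-0.986, 0.166, 0.004], [0.166, 0.986, 0.005], [-0.003, 0.006, -1.0]]
ft_force: [-12.7, -2.6, 37.1]
opening: 0.0291
gripper_force: 65.0
```

```bash
python3 - <<'E'
from h import *
im,d=get_image("scene"); cv2.imwrite("pics/s5.png",cv2.resize(im[150:330,210:370,::-1],(533,600)))
E
```

```text
(no output)
```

View pics/s5.png

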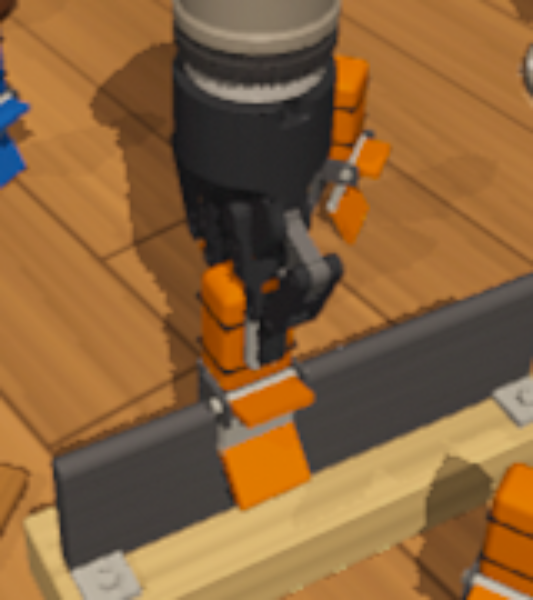

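The stop is home: TCP stalled at 0.1777 m where 0.1776 was predicted, and the jaw is down over the band at crop pixel (265,465). Easing off, releasing and retreating.

Emit:
apply_moves --rows '[[0.02, [0, 0, -0.006], [0, 0, 0]], [0.085, [0, 0, -0.006], [0, 0, 0]], [0.085, [0, 0, -0.006], [0, 0, 0]], [0.085, [0, 0, -0.006], [0, 0, 0]], [0.085, [0, 0, -0.006], [0, 0, 0]], [0.085, [0, 0, -0.006], [0, 0, 0]]]'

```text
time_s: 8.78
tcp_pos: [0.6098, 0.1746, 0.1761]
ee_rot: [[-0.986, 0.165, 0.003], [0.165, 0.986, 0.002], [-0.003, 0.003, -1.0]]
ft_force: [0.2, -0.9, -0.4]
opening: 0.085
gripper_force: 0.0
```

Emit:
apply_moves --rows '[[0.085, [0, 0, -0.03], [0, 0, 0]], [0.085, [0, 0, -0.07], [0, 0, 0]], [0.085, [0, 0, -0.12], [0, 0, 0]], [0.085, [0, 0, -0.16], [0, 0, 0]], [0.085, [0.05, 0, -0.18], [0, 0, 0]], [0.085, [0.1, 0, -0.18], [0, 0, 0]], [0.085, [0.12, 0, -0.18], [0, 0, 0]], [0.085, [0.12, 0, -0.18], [0, 0, 0]]]'

```text
time_s: 9.78
tcp_pos: [0.4898, 0.1946, 0.3564]
ee_rot: [[-0.987, 0.163, 0.004], [0.163, 0.987, 0.004], [-0.003, 0.005, -1.0]]
ft_force: [0.6, -0.2, -0.4]
opening: 0.0851
gripper_force: 0.0
```

```bash
python3 - <<'E'
from h import *
im,d=get_image("scene"); P=cloud("scene",d); C=np.array([.6105,.1737]);u=np.array([.9863,-.1653]);w=np.array([.1653,.9863])
m=(d>0)&(np.linalg.norm(P[...,:2]-C,axis=-1)<.05)&(P[...,2]>.219)&(P[...,2]<.235)
q=P[m]; r=cv2.minAreaRect(q[:,:2].astype(np.float32)); c=np.array(r[0])-C
print(len(q),"along",c@u,"across",c@w,r,"top z",np.median(q[:,2]))
cv2.imwrite("pics/s6.png",cv2.resize(im[150:330,210:370,::-1],(533,600)))
E
```

```text
324 along -0.00046704171536211516 across 0.0011947791658425326 ((0.6102368831634521, 0.17495547235012054), (0.030341630801558495, 0.04295700415968895), 77.83671569824219) top z 0.22494991885883311
```

View pics/s6.png

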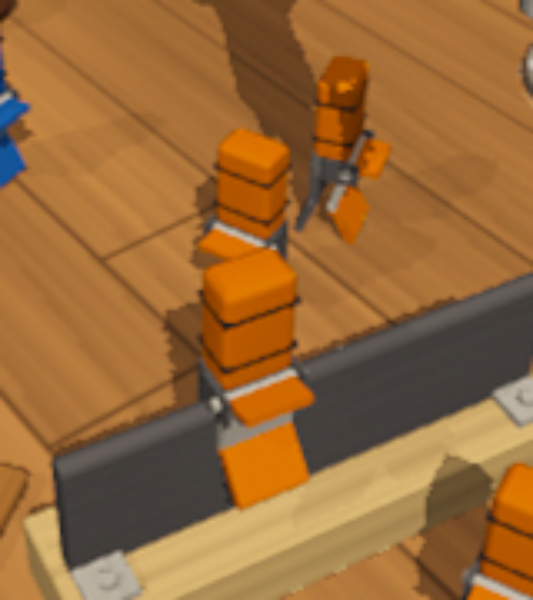

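The stop, crop pixel (255,330), sits upright on the rail. It is within about 1 mm of the band's middle, its top is at 0.225 m (0.227 m expected) and the gripper is clear. Handing in.

```bash
python3 -c "
from cell import *
print(job_done())"
```

```text
the job is handed in; nothing more can be done
None
```

The orange stop is clipped fully home on the rail, within about 1 mm of the middle of the yellow band, and released with the arm clear; the blue stop was not touched. The job was handed in after about 10 s on the robot's clock, and no verdict came back.

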